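# Seat the shielded canister and screw its cap down snug

### The job

Lift the steel canister with the loose screw cap and set its square foot fully down in the square nest of the grey holder block, upright. Then screw its cap down clockwise until the torque rises to a firm hand-snug, about 0.6 Nm, without overtightening, and let go. Leave the vial, the small pot and the lead brick where they are.

Things in the scene. Friction and masses are not known exactly. Their poses are not given: they have to be found in the camera images.
- canister: Loose steel canister, 99 mm tall with its cap, about 0.6 kg (varies). Dark square foot 64 x 64 x 26 mm high, sides along this body's x and y; above it a plain round body, 49 mm diameter, up to 68 mm; then the screw cap, by which it can be lifted. Origin: centre of the foot's underside, z up. Standing on the open bench it spins along when the cap is turned; the nest holds its foot still.
- cap: The canister's captive round steel screw cap with fine grip ribs, 54 mm diameter, 28 mm tall. Origin: centre of its underside on the canister's axis, z up. It starts loose on its very fine thread (it hardly comes down as it turns). Tightens clockwise seen from above. It runs with an even drag of about 0.12 Nm for some 0.7 to 2.9 rad, until it meets the sealing ring; where that is cannot be seen, only felt.
- cap_top (a point): Centre of the cap's top face, 28 mm above the cap's origin. A grip of 50 N or more on the cap's rim does not slip. When let go the tightened cap eases back by up to 0.6 rad as the ring relaxes and then stays bearing on it; that is normal, it need not be tightened again.
- seal: Rubber sealing ring, 43 mm diameter, on the canister's neck, hidden under the cap; origin on the axis 75 mm above the canister's origin. Once the cap meets it, the torque rises springily by about 1.2 Nm per rad of further turning, and holds while the cap is held there. Snug is about 0.6 Nm held for half a second (0.5 to 0.75 is good); above about 0.95 Nm (0.8 rad past the first touch) the ring is ruined.
- holder: Grey block fixed to the bench, 112 x 112 x 32 mm high, with a square nest in its top, 67 x 67 mm with a small chamfer and 22 mm deep, sides along this body's x and y. Origin: centre of the block's underside, on the bench. Any of the four quarter turns of the canister fits.
- nest_floor (a point): Centre of the nest's floor, 10 mm above the bench; the seated canister's origin comes to lie here, within the 1.5 mm of play.
- vial: Small empty glass vial with an aluminium cap, 28 mm diameter, 55 mm tall, standing; origin at the centre of its underside. Bystander.
- pot: Small closed plain steel pot, 40 mm diameter, 54 mm tall, standing; origin at the centre of its underside. Bystander.
- brick: Grey lead brick, 50 x 100 x 50 mm; origin at the centre of its underside. Bystander.
Not all that is in view belongs to the job. Leave any pink look-alike of the canister alone. There is more than one size of the holder; the one meant has the size given above.

How it is judged (in metres and radians):
On the way, in this order (a step that is already met when the one before it is completed fails the run):
1. the canister stands fully down in the nest, upright (horizontal distance between canister and nest_floor below 0.005 m and z of canister in the frame of nest_floor below 0.003 m and angle between canister's own z axis and vertical below 0.05 rad), for 0.2 s.
2. the cap is snug: it bears on the seal with more than 18 N (contact force between cap and seal above 18 N), for 0.2 s.
At the end, for the whole second after the job is handed in: The canister stands at rest and upright (within 3 degrees) with its foot fully down in the nest (within 3 mm), released, and its cap, once snug (more than 18 N on the seal), has been left closed, still bearing on the seal with 2 to 55 N (all of step 1 and contact force between cap and seal between 2 and 55 N and linear speed of canister below 0.02 m/s); the robot touches nothing.
It fails at once if the cap is overtightened: it bears on the seal with more than 55 N (contact force between cap and seal above 55 N).
It fails at once if a bystander is moved by more than 20 mm (distance of any of vial, pot, brick from where it was at the start of the episode above 0.02 m).
It also fails if it takes over 72 s, if anything falls off the work surface, if the arm or the gripper's body presses on something with over 40 N, if the wrist force passes 120 N, or if a joint passes its speed limit or range.

### The arm

A 6-joint arm with a two-finger parallel gripper is mounted at the origin on the work surface. World frame = base frame: x ahead of the robot, y to its left, z up, the work surface at z = 0. Lengths are in m, angles in degrees, forces in N, time in s.
With the tool pointing down it reaches from about 0.4 to 0.825 m from the base axis. Payload 7 kg.
Tool frame: the origin (TCP) lies on the centre line of the jaws, within the pads' length; the fingertips stand 11 mm ahead of it and the grasp point (between the pads) lies 8 mm behind it; z points along the fingers, y is the line along which they close (so a half turn about z gives the same grasp; the last joint's range is limited). The gripper opens to 88 mm and grips with 3 to 60 N. Pads are 19 mm wide; open, the fingers measure 130 mm over their backs; the gripper's body (78 mm by 193 mm) begins 47 mm behind the grasp point.
Start: joints at [-52.363, 20.546, 0.682, 0, -70.136, -16.507], TCP at [0.243, -0.63, 0.238] pointing down, gripper open.
Joint ranges: [-176.03, 176.03], [-82.01, 121.73], [-58.28, 71.71], [-173.87, 95.51], [-174.79, -0.11], [-173.66, 173.66]. Speed limits (degrees/s): [136.94, 136.94, 172.46, 180, 180, 180].

### API

Orientations are given as [roll, pitch, yaw] about the fixed x, y, z axes, in that order (R = Rz(yaw) Ry(pitch) Rx(roll)).
In Python, from plant import r, capture, camera_model, job gives the robot as it stands.
- The arm moves only by the tool drive_tool, never from a script. Its argument "increments" is a list that holds one entry, the list of rows, each a list of 5 numbers: the gripper's target within -1 to 1 (fully open at 1, half-way at 0, shut at -1), then the shift along the tool's x, y, z scaled (see below), then the turn about the tool's z scaled (see below). In form: [[[gripper, tx, ty, tz, roll], ...]]. A call has 1 to 5 rows; each row is the pose to reach, as a shift and turn from the pose commanded when the call began, along the tool's axes at that moment, turning the shorter way round; what a row does not reach only later rows make up. The controller multiplies each number of a shift by 120 mm and each number of a turn by 360 degrees. A row lasts 1/8 s, in which the tool goes at most 62.5 mm and 10.7 degrees, less where a joint would pass 70% of its speed; a pose out of reach is approached as far as the arm can. A call with a number of a shift or a turn outside -1 to 1 is refused whole. A call with a gripper value outside its range is refused whole. The fingers move at their own pace and stop on an object; "squeeze" is the grip in N (left out, the last holds). Time passes only in rows, so rows that repeat a pose let the fingers close. It gives the time, the measured TCP pose, the force, the opening and the grip force at its end, in the units of the state.
- r.get_state(): the state, without advancing time (a new reading comes with each control period).
- capture(name): name is "side" or "top"; returns the picture (384x512x3 uint8, red, green, blue); there is no depth.
- camera_model(name): a dict with "camera_matrix" (3x3 intrinsics, pixels), "rvec" (rotation vector, rad) and "tvec" (3), from world to camera coordinates, as OpenCV has them. Camera axes: x right, y down, z forward; pixel columns grow to the right and rows downward; lengths in m; the calibration is good to about 2 mm. A picture is of the moment at which its call begins. camera_model takes no time and is no camera call.
- job.close_job(): hands the job in; it is judged then, once.
The state is a dict: "time_s": time; "joints": joint angles; "qd": joint speeds; "joint_torque": joint torques, N m; "tcp_pos": TCP position; "eef_rot": TCP orientation; "contact_force": force on the tool from outside, world axes, zero at the start; "moment": the same for the moment, N m; "gripper_width": finger opening in m; "gripper_force": force on a finger pad.
Only numpy, scipy, OpenCV 4.12 (cv2) and the standard library are available. Lean on these libraries where they do the work, as an engineer would, in place of code of your own. Each camera call takes 0.05 s, during which the arm holds its last target. There are 200 camera calls.

## Working session

There is one attempt and no reset: what is moved stays moved. The work goes in short steps, Python scripts to look and compute and a tool call to move; the robot and the scene stay as the last step left them, time stands still between calls to the robot, and variables do not carry over. Pictures are saved under pics/ and viewed, at most 10 in all, crops included, and the job is handed in when it is done.

Besides the shell and the picture viewer there is one more tool, called after "Call:" in YAML: its name, and indented under it one key for each argument. drive_tool: Moves the arm, as the interface text tells. Its arguments: {"type":"object","properties":{"increments":{"type":"array"},"squeeze":{"type":"number"}},"required":["increments"]}

```bash
mkdir -p pics; ls; python3 - <<'E'
from plant import r,capture,camera_model
import cv2,numpy as np
for n in("top","side"):
    cv2.imwrite(f"pics/{n}0.png",cv2.cvtColor(capture(n),cv2.COLOR_RGB2BGR))
    m=camera_model(n);R=cv2.Rodrigues(np.array(m["rvec"]))[0];print(n,m["camera_matrix"],-R.T@np.array(m["tvec"]).ravel(),R)
print(r.get_state())
E
```

```text
pics
top [[399.81816894   0.         255.10023216]
 [  0.         399.81816894 195.49945714]
 [  0.           0.           1.        ]] [ 0.51227206 -0.03712705  1.10141459] [[-2.77804941e-02 -9.99611001e-01 -2.46792127e-03]
 [-9.95724065e-01  2.78898973e-02 -8.80666805e-02]
 [ 8.81012527e-02  1.08327017e-05 -9.96111524e-01]]
side [[418.70093717   0.         260.1714465 ]
 [  0.         418.70093717 195.44073059]
 [  0.           0.           1.        ]] [0.29440016 0.58116354 0.57946442] [[-0.91692951 -0.39857944 -0.01935712]
 [-0.21815242  0.54129524 -0.81204001]
 [ 0.33414037 -0.74036065 -0.58328065]]
{'time_s': 0.1, 'joints': array([-5.23611032e+01,  2.05861877e+01,  6.36063196e-01, -1.62443400e-02,
       -7.01375685e+01, -1.65071728e+01]), 'qd': array([-0.06885891, -0.11929719, -0.0053827 ,  0.07205294,  0.05493969,
       -0.04503649]), 'joint_torque': array([-1.79516355e-03, -5.84162307e+01,  2.93754351e+01,  7.01538205e+00,
        1.01889332e-02, -7.76388583e-05]), 'tcp_pos': array([ 0.24314353, -0.62919965,  0.2367115 ]), 'eef_rot': array([ 1.79911582e+02, -1.02767359e-02, -1.58873799e+02]), 'contact_force': array([ 0.18561422, -0.26393905,  0.26107907]), 'moment': array([-0.02437428, -0.0003121 , -0.00685044]), 'gripper_force': 0.0, 'gripper_width': 0.08780085999886866}
```

View pics/top0.png

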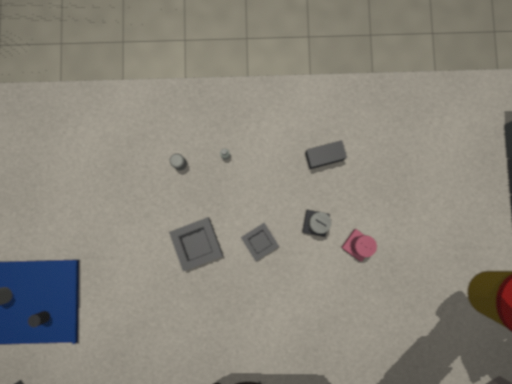

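View pics/side0.png

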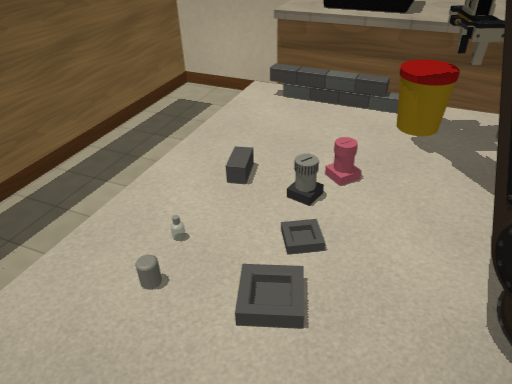

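The top view shows the canister at about (318,222), the pink decoy at (360,245), and the holders at (197,244) (large) and (261,242) (small). The pot is at (178,161), the vial at (225,154) and the brick at (326,155). Next I'll measure these.

```bash
cat > h.py <<'E'
from plant import r,capture,camera_model,job
import cv2,numpy as np
def ray(n,px,z):
    m=camera_model(n);R=cv2.Rodrigues(np.array(m["rvec"]))[0];t=np.array(m["tvec"]).ravel()
    C=-R.T@t;d=R.T@np.linalg.inv(np.array(m["camera_matrix"]))@np.array([px[0],px[1],1.]);return C+d*(z-C[2])/d[2]
def proj(n,P):
    m=camera_model(n);return cv2.projectPoints(np.array(P,float).reshape(-1,3),np.array(m["rvec"]),np.array(m["tvec"]),np.array(m["camera_matrix"]),None)[0].reshape(-1,2)
E
python3 - <<'E'
from h import *
im=cv2.imread("pics/top0.png")
a=cv2.resize(im[195:285,150:350],None,fx=4,fy=4,interpolation=cv2.INTER_CUBIC)
cv2.imwrite("pics/c1.png",a)
s=cv2.imread("pics/side0.png")
b=cv2.resize(s[130:340,210:380],None,fx=2.8,fy=2.8,interpolation=cv2.INTER_CUBIC);cv2.imwrite("pics/c2.png",b)
g=cv2.cvtColor(im,cv2.COLOR_BGR2GRAY)
m=(g<95).astype(np.uint8)
for c in cv2.findContours(m[130:300,150:380],cv2.RETR_CCOMP,cv2.CHAIN_APPROX_NONE,offset=(150,130))[0]:
    if cv2.contourArea(c)<60: continue
    q=cv2.boxPoints(cv2.minAreaRect(c));W=np.array([ray("top",p,.032)[:2] for p in q])
    print(cv2.minAreaRect(c),W.mean(0).round(4),np.linalg.norm(W[1]-W[0]),np.linalg.norm(W[2]-W[1]),np.degrees(np.arctan2(*(W[1]-W[0])[::-1])))
E
```

```text
((355.9774169921875, 249.30056762695312), (25.48642349243164, 13.740508079528809), 77.19573211669922) [ 0.4563 -0.3005] 0.036679177821093 0.06679099758344219 -78.90254867800388
((259.38458251953125, 241.576904296875), (21.355958938598633, 21.0786075592041), 56.3099365234375) [ 0.4837 -0.0451] 0.056056636750229066 0.056562894220333934 -58.008949330527464
((259.69232177734375, 241.5384521484375), (14.97690486907959, 15.531603813171387), 56.30992889404297) [ 0.4837 -0.0459] 0.0412820444160169 0.039653855928826955 -58.031153251622136
((195.0273895263672, 245.73973083496094), (33.23968505859375, 30.66478157043457), 69.44395446777344) [0.4775 0.1261] 0.08135013929248312 0.08823991928602494 -71.01189195042814
((196.6572265625, 244.2087860107422), (22.687477111816406, 23.333641052246094), 68.96248626708984) [0.4814 0.1217] 0.061855270412991444 0.06025036169108133 -70.5459371142747
((315.94232177734375, 224.2884521484375), (25.495098114013672, 25.298982620239258), 11.309932708740234) [ 0.5254 -0.1972] 0.06753711631434038 0.06797946868644833 -13.504913073357363
((182.54481506347656, 166.73793029785156), (9.633275985717773, 12.789005279541016), 48.366458892822266) [0.6904 0.1568] 0.034489695781586414 0.026438886422120313 -49.23907663273596
((325.1751403808594, 156.6226348876953), (21.208402633666992, 38.2052116394043), 74.2913589477539) [ 0.7072 -0.2297] 0.10413551261036055 0.057933710205353144 -75.7460318846286
```

View pics/c1.png

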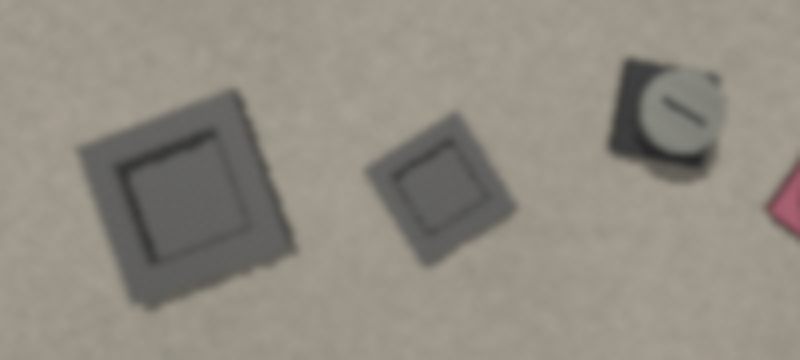

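View pics/c2.png

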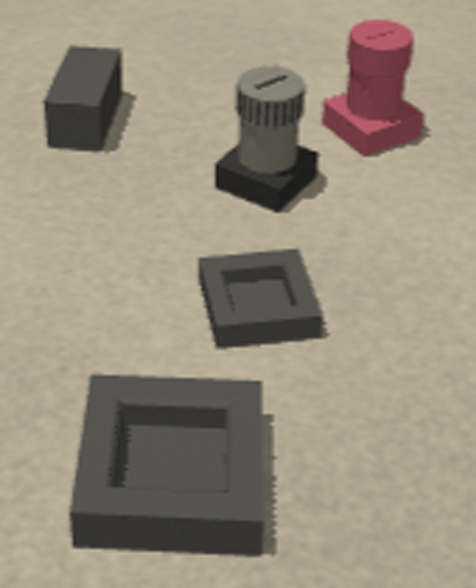

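The crops show the holder, its nest opening, the canister foot and the cap clearly. I'll refine the values from the corners in both views.

```bash
python3 - <<'E'
from h import *
def rep(l,n,P,z):
    W=np.array([ray(n,p,z)[:2] for p in P]);e=np.roll(W,-1,0)-W
    print(l,W.mean(0).round(4),np.linalg.norm(e,axis=1).round(4),(np.degrees(np.arctan2(e[:,1],e[:,0]))%90).round(1))
T=lambda P:np.array(P)/4+(150-.375,195-.375)
S=lambda P:np.array(P)/2.8+(210-.32,130-.32)
rep("outer T","top",T([(80,149),(236,91),(290,250),(136,303)]),.032)
rep("nest T","top",T([(117,163),(214,130),(250,228),(155,264)]),.032)
rep("outer S","side",S([(91,376),(262,381),(262,517),(73,515)]),.032)
rep("nest S","side",S([(118,402),(229,408),(230,491),(110,488)]),.032)
rep("small T","top",T([(365,171),(457,112),(516,208),(430,266)]),.022)
for n,th in(("top",None),("side",None)):
    im=cv2.imread(f"pics/{n}0.png")
# cap top by ellipse of bright grey
rep("captop T","top",T([(640,112),(682,68),(724,110),(682,156)]),.099)
rep("captop S","side",S([(237,85),(271,67),(304,83),(270,102)]),.099)
im=cv2.imread("pics/top0.png");g=im[...,::-1].astype(int)
# foot: dark pixels
rep("foot T","top",T([(627,58),(720,73),(710,168),(611,153)]),.026)
rep("foot S","side",S([(217,167),(260,145),(317,154),(278,196)]),.026)
E
```

```text
outer T [0.4817 0.1235] [0.1105 0.1115 0.1073 0.1085] [18.8 17.7 17.3 19.4]
nest T [0.4829 0.1245] [0.068  0.0693 0.067  0.0715] [17.2 19.2 19.1 20. ]
outer S [0.4824 0.1283] [0.1112 0.1084 0.1085 0.1118] [20.1 18.7 21.9 20.2]
nest S [0.4818 0.1303] [0.0705 0.0659 0.0705 0.069 ] [18.2 20.5 20.8 20.5]
small T [ 0.4825 -0.0471] [0.0734 0.0753 0.0693 0.0767] [31.  30.  32.1 33.1]
captop T [ 0.5286 -0.1978] [0.0383 0.0369 0.0391 0.0377] [44.3 43.  45.5 41.8]
captop S [ 0.5288 -0.192 ] [0.0403 0.0354 0.0405 0.0355] [66.5 65.9 66.8 65.6]
foot T [ 0.5292 -0.1994] [0.0632 0.064  0.0668 0.0647] [79.2 81.5 79.8 78.2]
foot S [ 0.5252 -0.1852] [0.0494 0.0487 0.0696 0.0623] [63.2  5.7 80.4 71.5]
```

```bash
python3 - <<'E'
from h import *
print(ray("side",(420,128),0),ray("side",(400,125),0),ray("side",(440,128),0))
print(proj("side",[.243,-.63,.238]),proj("top",[.243,-.63,.238]))
b=ray("side",(420,128),0)
for z in(.1,.15,.2): print(z,proj("side",[b[0],b[1]-.04,z]),proj("top",[b[0],b[1]-.04,z]))
print("pink",ray("top",(364,246),.099),"brick",ray("top",(326,154),.05),"pot",ray("top",(177,160),.054),"vial",ray("top",(225,154),.05))
E
```

```text
[ 0.31867342 -0.6533039   0.        ] [ 0.37704348 -0.65228642  0.        ] [ 0.26354671 -0.67476866  0.        ]
[[468.41128566  52.94820821]] [[543.01607175 352.12450803]]
0.1 [[428.49010885  91.45254246]] [[525.77784111 302.60947393]]
0.15 [[432.23632762  74.78872999]] [[540.21065105 306.44994762]]
0.2 [[436.16882749  57.29630776]] [[556.27560635 310.72472422]]
pink [ 0.46728447 -0.30439626  0.099     ] brick [ 0.71089016 -0.22894959  0.05      ] pot [0.70518738 0.16730429 0.054     ] vial [0.71849304 0.03998444 0.05      ]
```

```bash
cat >> h.py <<'E'
def go(x,y,z,yaw):
    s=r.get_state();p=np.array(s["tcp_pos"]);w=np.array(s["eef_rot"]);c=np.radians(w[2])
    d=np.array([x,y,z])-p;a=np.array([d[0]*np.cos(c)+d[1]*np.sin(c),d[0]*np.sin(c)-d[1]*np.cos(c),-d[2]])
    print("now",s["time_s"],p.round(4),w.round(2),"j6",round(s["joints"][5],1),"F",np.round(s["contact_force"],1),"M",np.round(s["moment"],3))
    print("row",(a/.12).round(4),"roll",round((-(yaw-w[2]+180)%360-180 if 0 else -((yaw-w[2]+180)%360-180))/360,4))
E
python3 -c "
from h import *
go(.5287,-.195,.22,-4.5)"
```

```text
now 0.1 [ 0.2431 -0.6292  0.2367] [ 1.7991e+02 -1.0000e-02 -1.5887e+02] j6 -16.5 F [ 0.2 -0.3  0.3] M [-0.024 -0.    -0.007]
row [-3.5238  2.5175  0.1393] roll -0.4288
```

Call:
drive_tool:
  increments:
    - [[1, -1, 0.72, 0, -0.09], [1, -1, 0.72, 0, -0.09], [1, -1, 0.72, 0, -0.09]]

```text
time_s: 0.48
tcp_pos: [0.3253, -0.5033, 0.2375]
eef_rot: [180.0, 0.0, -126.2]
contact_force: [0.5, -0.7, 0.5]
gripper_width: 0.0876
gripper_force: 0.0
```

```bash
python3 -c "
from h import *
go(.5287,-.195,.22,-4.5)"
```

```text
now 0.475 [ 0.3253 -0.5033  0.2375] [ 1.7999e+02  3.0000e-02 -1.2617e+02] j6 2.3 F [ 0.5 -0.7  0.5] M [-0.056 -0.034  0.005]
row [-3.0746  0.1479  0.1459] roll -0.338
```

Call:
drive_tool:
  increments:
    - [[1, -1, 0.05, 0, -0.14], [1, -1, 0.05, 0, -0.14], [1, -1, 0.05, 0, -0.14], [1, -1, 0.05, 0, -0.14], [1, -1, 0.05, 0, -0.14]]

```text
time_s: 1.1
tcp_pos: [0.391, -0.4054, 0.2372]
eef_rot: [180.0, 0.0, -75.9]
contact_force: [-0.1, -0.4, 0.1]
gripper_width: 0.0878
gripper_force: 0.0
```

```bash
python3 -c "
from h import *
go(.5287,-.195,.22,-4.5)"
```

```text
now 1.1 [ 0.391  -0.4054  0.2372] [ 1.7998e+02  3.0000e-02 -7.5910e+01] j6 40.2 F [-0.1 -0.4  0.1] M [ 0.012  0.176 -0.006]
row [-1.421  -1.5401  0.1437] roll -0.1984
```

Call:
drive_tool:
  increments:
    - [[1, -0.9, -1, 0, -0.14], [1, -0.9, -1, 0, -0.14], [1, -0.9, -1, 0, -0.14], [1, -0.9, -1, 0, -0.14], [1, -0.9, -1, 0, -0.14]]

```text
time_s: 1.72
tcp_pos: [0.4819, -0.2716, 0.2372]
eef_rot: [180.0, 0.0, -25.5]
contact_force: [-0.3, 0.1, -0.2]
gripper_width: 0.0875
gripper_force: 0.0
```

```bash
python3 -c "
from h import *
go(.5287,-.195,.20,-4.5)"
```

```text
now 1.725 [ 0.4819 -0.2716  0.2372] [ 1.800e+02  5.000e-02 -2.547e+01] j6 73.7 F [-0.3  0.1 -0.2] M [-0.083  0.156  0.002]
row [ 0.0774 -0.7442  0.3097] roll -0.0582
```

Call:
drive_tool:
  increments:
    - [[1, 0.077, -0.744, 0.2, -0.058], [1, 0.077, -0.744, 0.2, -0.058], [1, 0.077, -0.744, 0.2, -0.058], [1, 0.077, -0.744, 0.2, -0.058], [1, 0.077, -0.744, 0.2, -0.058]]

```text
time_s: 2.35
tcp_pos: [0.5287, -0.1967, 0.2138]
eef_rot: [-180.0, -0.0, -5.1]
contact_force: [-0.1, -0.8, -0.0]
gripper_width: 0.0876
gripper_force: 0.0
```

```bash
python3 - <<'E'
from h import *
go(.5287,-.195,.077,-4.5)
for n in("top","side"):
    cv2.imwrite(f"pics/{n}1.png",cv2.cvtColor(capture(n),cv2.COLOR_RGB2BGR))
a=cv2.imread("pics/top1.png")[170:280,250:400];b=cv2.imread("pics/side1.png")[80:230,230:400]
f=lambda i:cv2.resize(i,(400,int(400*i.shape[0]/i.shape[1])),interpolation=cv2.INTER_CUBIC)
a,b=f(a),f(b);o=np.zeros((max(len(a),len(b)),800,3),np.uint8);o[:len(a),:400]=a;o[:len(b),400:]=b
cv2.imwrite("pics/c3.png",o)
print(proj("top",[.5287,-.195,.22]),proj("side",[.5287,-.195,.22]))
E
```

```text
now 2.35 [ 0.5287 -0.1967  0.2138] [-1.80e+02 -1.00e-02 -5.06e+00] j6 85.5 F [-0.1 -0.8 -0. ] M [-0.128  0.149  0.029]
row [-0.0013 -0.0139  1.1399] roll -0.0016
[[327.62784183 221.35096   ]] [[309.43154503 108.38651561]]
```

View pics/c3.png

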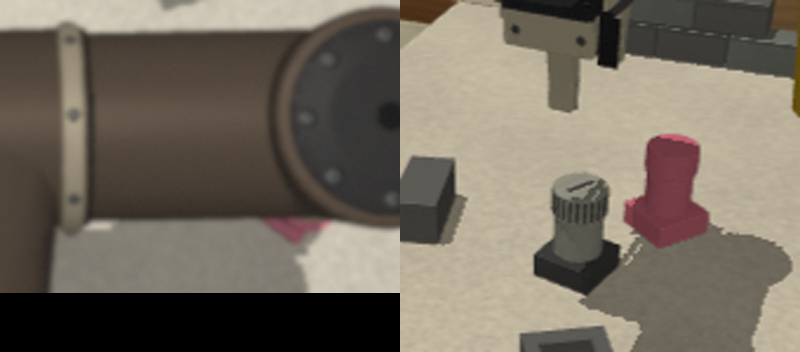

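The side view shows the open gripper above the canister with the cap between the fingers. The arm blocks the top view here. I'll descend and grip.

Call:
drive_tool:
  increments:
    - [[1, 0, -0.012, 0.5, 0], [1, 0, -0.012, 0.9, 0], [1, 0, -0.012, 1.0, 0], [1, 0, -0.012, 1.0, 0], [1, 0, -0.012, 1.0, 0]]
  squeeze: 55

```text
time_s: 3.08
tcp_pos: [0.5306, -0.195, 0.0956]
eef_rot: [180.0, -0.2, -5.0]
contact_force: [0.2, 0.4, 0.1]
gripper_width: 0.0877
gripper_force: 0.0
```

Call:
drive_tool:
  increments:
    - [[1, 0, 0, 0.14, 0], [0.2, 0, 0, 0.14, 0], [-1, 0, 0, 0.14, 0], [-1, 0, 0, 0.14, 0], [-1, 0, 0, 0.14, 0]]
  squeeze: 55

```text
time_s: 3.7
tcp_pos: [0.5297, -0.1951, 0.0776]
eef_rot: [180.0, -0.1, -4.9]
contact_force: [0.9, -2.5, -1.3]
gripper_width: 0.0534
gripper_force: 51.4
```

Call:
drive_tool:
  increments:
    - [[-1, 0, 0, 0, 0], [-1, 0, 0, 0, 0], [-1, 0, 0, 0, 0]]

```text
time_s: 4.08
tcp_pos: [0.5296, -0.195, 0.0775]
eef_rot: [180.0, -0.1, -4.9]
contact_force: [-1.1, -3.4, 5.6]
gripper_width: 0.0531
gripper_force: 55.0
```

Call:
drive_tool:
  increments:
    - [[-1, 0, 0, -0.1, 0], [-1, 0, 0, -0.35, 0], [-1, 0, 0, -0.58, 0], [-1, 0, 0, -0.58, 0], [-1, 0, 0, -0.58, 0]]

```text
time_s: 4.7
tcp_pos: [0.528, -0.1942, 0.1451]
eef_rot: [-180.0, 0.1, -5.0]
contact_force: [-0.7, 0.2, -5.8]
gripper_width: 0.0533
gripper_force: 55.0
```

```bash
python3 -c "
from h import *
go(.4820,.127,.145,24.3)"
```

```text
now 4.7 [ 0.528  -0.1942  0.1451] [-1.7996e+02  1.2000e-01 -4.9900e+00] j6 85.4 F [-0.7  0.2 -5.8] M [-0.083  0.245 -0.009]
row [-6.1480e-01 -2.6335e+00  9.0000e-04] roll -0.0814
```

Call:
drive_tool:
  increments:
    - [[-1, -0.1, -0.4, 0, 0], [-1, -0.2, -0.85, 0, 0], [-1, -0.22, -0.95, 0, 0], [-1, -0.22, -0.95, 0, 0], [-1, -0.22, -0.95, 0, 0]]

```text
time_s: 5.32
tcp_pos: [0.5124, -0.0794, 0.1457]
eef_rot: [180.0, 0.1, -5.0]
contact_force: [0.8, 0.3, -4.8]
gripper_width: 0.0531
gripper_force: 55.0
```

Call:
drive_tool:
  increments:
    - [[-1, -0.1, -0.4, 0, 0], [-1, -0.2, -0.85, 0, 0], [-1, -0.22, -0.95, 0, 0], [-1, -0.22, -0.95, 0, 0], [-1, -0.22, -0.95, 0, 0]]

```text
time_s: 5.95
tcp_pos: [0.4962, 0.0359, 0.1461]
eef_rot: [180.0, 0.0, -5.0]
contact_force: [0.7, 0.7, -4.4]
gripper_width: 0.0531
gripper_force: 55.0
```

```bash
python3 -c "
from h import *
go(.4820,.127,.145,24.3)"
```

```text
now 5.95 [0.4962 0.0359 0.1461] [ 1.7998e+02  3.0000e-02 -5.0300e+00] j6 58.2 F [ 0.7  0.7 -4.4] M [-0.092  0.23  -0.   ]
row [-0.1846 -0.7456  0.0093] roll -0.0815
```

Call:
drive_tool:
  increments:
    - [[-1, -0.09, -0.37, 0, -0.03], [-1, -0.185, -0.745, 0, -0.06], [-1, -0.185, -0.745, 0.05, -0.0815], [-1, -0.185, -0.745, 0.1, -0.0815], [-1, -0.185, -0.745, 0.1, -0.0815]]

```text
time_s: 6.58
tcp_pos: [0.4816, 0.1268, 0.1337]
eef_rot: [180.0, 0.1, 24.1]
contact_force: [-0.0, 0.2, -4.6]
gripper_width: 0.0532
gripper_force: 55.0
```

Call:
drive_tool:
  increments:
    - [[-1, 0, 0, 0, 0], [-1, 0, 0, 0, 0]]

```text
time_s: 6.82
tcp_pos: [0.4821, 0.1276, 0.1346]
eef_rot: [-180.0, -0.0, 24.3]
contact_force: [0.6, -0.5, -5.2]
gripper_width: 0.0534
gripper_force: 55.0
```

```bash
python3 - <<'E'
from h import *
go(.4820,.127,.145,24.3)
for n in("top","side"):
    cv2.imwrite(f"pics/{n}2.png",cv2.cvtColor(capture(n),cv2.COLOR_RGB2BGR))
b=cv2.imread("pics/side2.png")[200:350,200:350]
cv2.imwrite("pics/c4.png",cv2.resize(b,None,fx=4,fy=4,interpolation=cv2.INTER_CUBIC))
E
```

```text
now 6.825 [0.4821 0.1276 0.1346] [-1.800e+02 -2.000e-02  2.428e+01] j6 76.8 F [ 0.6 -0.5 -5.2] M [-0.149  0.149 -0.055]
row [-0.0027  0.0043 -0.0869] roll -0.0
```

View pics/c4.png

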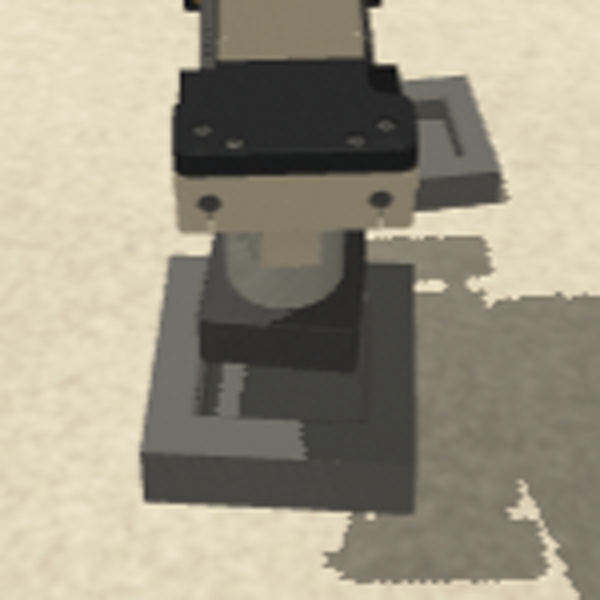

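The side view shows the foot hovering over the nest. The foot's front bottom edge runs (202,360)-(358,371) and the block's front top edge (142,452)-(415,462) in crop pixels.

```bash
python3 - <<'E'
from h import *
S=lambda p:np.array(p)/4+200-.375
def edge(l,a,b,z,h):
    A,B=ray("side",S(a),z)[:2],ray("side",S(b),z)[:2];e=B-A;L=np.linalg.norm(e);u=e/L
    n=np.array([u[1],-u[0]]);m=(A+B)/2
    if n@(np.array([.482,.128])-m)<0:n=-n
    print(l,"len",L.round(4),"ang",(np.degrees(np.arctan2(u[1],u[0]))%90).round(2),"centre",(m+n*h).round(4))
edge("foot bot",(202,360),(358,371),.0571,.032)
edge("foot top",(200,322),(361,327),.0831,.032)
edge("outer",(142,453),(415,464),.032,.056)
edge("outer bot",(145,501),(414,513),.0,.056)
edge("nest",(195,416),(364,421),.032,.0340)
# canny-ish subpixel edges: fit lines in raw side pictures
im=cv2.cvtColor(cv2.imread("pics/side2.png"),cv2.COLOR_BGR2GRAY).astype(float)
def sub(x,y0,y1):
    c=im[y0:y1+1,x];return [round(v) for v in c]
for x in(255,265,275,285): print(x,sub(x,274,316))
E
```

```text
foot bot len 0.0635 ang 17.27 centre [0.4831 0.1256]
foot top len 0.0637 ang 20.09 centre [0.4835 0.1276]
outer len 0.1097 ang 19.78 centre [0.4833 0.1282]
outer bot len 0.1112 ang 19.61 centre [0.4833 0.1273]
nest len 0.0695 ang 20.44 centre [0.4834 0.1301]
255 [76, 76, 77, 75, 76, 76, 72, 48, 49, 50, 48, 46, 46, 46, 47, 47, 56, 84, 85, 84, 84, 86, 110, 86, 112, 111, 111, 112, 111, 111, 106, 111, 111, 111, 111, 111, 112, 111, 111, 110, 71, 70, 71]
265 [109, 107, 85, 74, 73, 73, 73, 67, 48, 49, 48, 46, 47, 46, 47, 47, 47, 54, 66, 66, 65, 65, 66, 66, 65, 66, 65, 67, 66, 66, 77, 111, 112, 111, 111, 111, 111, 112, 111, 110, 91, 70, 71]
275 [105, 104, 95, 43, 42, 44, 43, 47, 47, 45, 46, 46, 46, 46, 46, 45, 45, 47, 57, 65, 65, 66, 66, 66, 66, 66, 66, 66, 66, 66, 66, 70, 98, 68, 97, 68, 100, 99, 110, 99, 109, 72, 71]
285 [42, 42, 42, 44, 42, 43, 43, 42, 50, 46, 46, 45, 46, 44, 45, 44, 44, 45, 47, 57, 66, 66, 65, 66, 65, 66, 66, 65, 65, 65, 65, 62, 66, 65, 66, 65, 66, 65, 65, 64, 66, 68, 70]
```

```bash
python3 - <<'E'
from h import *
def line(n,img,cols,yf,hw,z,l,h):
    im=cv2.cvtColor(cv2.imread(img),cv2.COLOR_BGR2GRAY).astype(float);P=[]
    for x in cols:
        y=int(round(yf(x)));c=im[y-hw:y+hw+1,x];a,b=np.median(c[:2]),np.median(c[-2:])
        if abs(a-b)<10: continue
        P.append((x,y-hw-.5+np.clip((c-b)/(a-b),0,1).sum()))
    P=np.array(P);k=np.polyfit(P[:,0],P[:,1],1);res=P[:,1]-np.polyval(k,P[:,0]);g=abs(res)<.5
    k=np.polyfit(P[g,0],P[g,1],1);x0,x1=cols[0],cols[-1]
    A,B=[ray(n,(x,np.polyval(k,x)),z)[:2] for x in(x0,x1)];e=B-A
    print(l,g.sum(),len(P),k.round(4),"ang",(np.degrees(np.arctan2(e[1],e[0]))%90).round(2))
s="pics/side2.png"
line("side",s,range(253,288),lambda x:290+.09*(x-255),3,.0571,"foot bottom",.032)
line("side",s,range(238,300),lambda x:313.3+.042*(x-255),3,.032,"outer front top",0)
line("side",s,range(240,300),lambda x:325.6+.045*(x-255),3,.0,"outer front bottom",0)
o="pics/side0.png"
line("side",o,range(238,302),lambda x:313.7+.01*(x-238),3,.032,"outer front0",0)
line("side",o,range(246,300),lambda x:264.3+.03*(x-246),2,.032,"outer back0",0)
line("side",o,range(254,288),lambda x:304+.03*(x-254),2,.032,"nest front0",0)
t="pics/top0.png"
line("top",t,range(173,205),lambda x:231.3-.37*(x-172),3,.032,"top outer",0)
line("top",t,range(182,202),lambda x:235-.34*(x-180),2,.032,"top nest",0)
E
```

```text
foot bottom 34 35 [8.110000e-02 2.695298e+02] ang 16.5
outer front top 38 39 [4.630000e-02 3.017172e+02] ang 19.36
outer front bottom 60 60 [5.020000e-02 3.131468e+02] ang 19.23
outer front0 64 64 [4.510000e-02 3.020597e+02] ang 19.44
outer back0 54 54 [3.750000e-02 2.542355e+02] ang 19.39
nest front0 1 1 [  0.5962 151.4318] ang 76.19
top outer 32 32 [ -0.3769 295.2134] ang 19.11
top nest 20 20 [ -0.3593 299.6309] ang 18.18<stdin>:8: RankWarning: Polyfit may be poorly conditioned
<stdin>:9: RankWarning: Polyfit may be poorly conditioned
```

```bash
python3 - <<'E'
from h import *
th=np.radians(19.35);d=np.array([np.cos(th),np.sin(th)]);d2=np.array([-d[1],d[0]])
def c(k,xl,xr,z,h,ang):
    m=np.mean([ray("side",(x,np.polyval(k,x)),z)[:2] for x in(xl,xr)],0)
    a=np.radians(ang);n=np.array([np.sin(a),-np.cos(a)])
    print((m+n*h).round(4),"along",((m+n*h)@d).round(4),"depth",((m+n*h)@d2).round(4), np.linalg.norm(ray("side",(xl,np.polyval(k,xl)),z)-ray("side",(xr,np.polyval(k,xr)),z)).round(4))
X=lambda v:v/4+199.625
c([.0811,269.53],X(202),X(358),.0571,.032,16.5)
c([.0463,301.717],X(142),X(415),.032,.056,19.35)
c([.0502,313.147],X(145),X(414),0,.056,19.35)
E
```

```text
[0.4824 0.1262] along 0.497 depth -0.0407 0.0635
[0.483  0.1279] along 0.4981 depth -0.0393 0.1098
[0.4829 0.1278] along 0.4979 depth -0.0394 0.1112
```

```bash
python3 -c "
from h import *
go(.4827,.1292,.112,27.2)"
```

```text
now 6.925 [0.482  0.1278 0.1346] [-1.800e+02 -2.000e-02  2.433e+01] j6 76.9 F [ 0.2  0.3 -5.7] M [-0.123  0.109  0.045]
row [ 0.0101 -0.008   0.188 ] roll -0.008
```

Call:
drive_tool:
  increments:
    - [[-1, 0.01, -0.008, 0.06, -0.008], [-1, 0.01, -0.008, 0.12, -0.008], [-1, 0.01, -0.008, 0.188, -0.008], [-1, 0.01, -0.008, 0.188, -0.008], [-1, 0.01, -0.008, 0.188, -0.008]]

```text
time_s: 7.55
tcp_pos: [0.4826, 0.1294, 0.1119]
eef_rot: [180.0, 0.0, 27.2]
contact_force: [0.6, -0.6, -5.4]
gripper_width: 0.0527
gripper_force: 55.0
```

Call:
drive_tool:
  increments:
    - [[-1, 0, 0, 0.025, 0], [-1, 0, 0, 0.05, 0], [-1, 0, 0, 0.05, 0]]

```text
time_s: 7.92
tcp_pos: [0.4824, 0.1293, 0.1055]
eef_rot: [180.0, 0.0, 27.3]
contact_force: [-0.4, -0.2, -5.3]
gripper_width: 0.0532
gripper_force: 55.0
```

Call:
drive_tool:
  increments:
    - [[-1, 0, 0, 0.04, 0], [-1, 0, 0, 0.08, 0], [-1, 0, 0, 0.11, 0], [-1, 0, 0, 0.11, 0]]

```text
time_s: 8.43
tcp_pos: [0.4823, 0.1292, 0.0922]
eef_rot: [180.0, 0.0, 27.3]
contact_force: [0.5, 0.0, -4.9]
gripper_width: 0.0534
gripper_force: 55.0
```

Call:
drive_tool:
  increments:
    - [[-1, 0, 0, 0.02, 0], [-1, 0, 0, 0.04, 0], [-1, 0, 0, 0.045, 0], [-1, 0, 0, 0.045, 0]]

```text
time_s: 8.93
tcp_pos: [0.4827, 0.1294, 0.0875]
eef_rot: [180.0, -0.0, 27.3]
contact_force: [-0.5, -0.7, 0.1]
gripper_width: 0.0532
gripper_force: 55.0
```

```bash
python3 -c "
from h import *
go(.4827,.1292,.0875,27.2)"
```

```text
now 8.925 [0.4827 0.1294 0.0875] [ 1.800e+02 -2.000e-02  2.727e+01] j6 79.7 F [-0.5 -0.7  0.1] M [-0.433  0.538 -0.012]
row [-0.0005  0.0014  0.0002] roll 0.0002
```

Call:
drive_tool:
  increments:
    - [[-1, 0, 0, 0.008, 0.02], [-1, 0, 0, 0.008, 0.04], [-1, 0, 0, 0.008, 0.06], [-1, 0, 0, 0.008, 0.06], [-1, 0, 0, 0.008, 0.06]]

```text
time_s: 9.55
tcp_pos: [0.4833, 0.1297, 0.0874]
eef_rot: [-180.0, -0.1, 5.7]
contact_force: [-2.0, -1.1, 6.5]
gripper_width: 0.053
gripper_force: 55.0
```

```bash
cat > m.py <<'E'
from h import *
M=[]
for i in range(6):
    s=r.get_state();M.append(s["moment"][2])
    if i<5: capture("side")
print(s["time_s"],"yaw",s["eef_rot"][2].round(2),"j6",s["joints"][5].round(1),"z",s["tcp_pos"][2].round(4),"F",s["contact_force"].round(1),"Mz",np.round(M,3),np.mean(M).round(3),s["gripper_force"])
E
python3 m.py
```

```text
9.8 yaw 5.69 j6 58.1 z 0.0874 F [-2.  -0.8  7.6] Mz [0.044 0.017 0.049 0.075 0.043 0.055] 0.047 55.001081228256226
```

Call:
drive_tool:
  increments:
    - [[-1, 0, 0, 0, 0.03], [-1, 0, 0, 0, 0.05], [-1, 0, 0, 0, 0.05], [-1, 0, 0, 0, 0.05]]

```text
time_s: 10.3
tcp_pos: [0.4836, 0.1299, 0.0874]
eef_rot: [-179.9, -0.1, -12.3]
contact_force: [-1.9, -1.0, 5.7]
gripper_width: 0.0532
gripper_force: 55.0
```

```bash
python3 m.py
```

```text
10.55 yaw -12.3 j6 40.1 z 0.0874 F [-1.7 -0.9  6.4] Mz [-0.04  -0.003  0.028  0.016  0.004  0.009] 0.002 55.00100076198578
```

Call:
drive_tool:
  increments:
    - [[-1, 0, 0, 0, 0.011], [-1, 0, 0, 0, 0.022], [-1, 0, 0, 0, 0.033], [-1, 0, 0, 0, 0.044], [-1, 0, 0, 0, 0.055]]

```text
time_s: 11.18
tcp_pos: [0.4838, 0.1302, 0.0873]
eef_rot: [-179.8, -0.1, -32.2]
contact_force: [-0.7, -0.5, 4.7]
gripper_width: 0.0532
gripper_force: 55.0
```

```bash
sed -i 's/^print.*/&\nprint(s["moment"].round(3),s["joint_torque"].round(3))/' m.py; python3 m.py; python3 - <<'E'
from h import *
b=cv2.cvtColor(capture("side"),cv2.COLOR_RGB2BGR)[200:350,200:350]
cv2.imwrite("pics/c5.png",cv2.resize(b,None,fx=4,fy=4,interpolation=cv2.INTER_CUBIC))
E
```

```text
11.425 yaw -32.02 j6 20.4 z 0.0873 F [ 0.2 -0.9  6. ] Mz [ 0.115  0.055 -0.06  -0.016  0.012 -0.004] 0.017 55.0007164478302
[ 0.219  0.111 -0.004] [ 9.9000e-02 -3.7694e+01  1.9997e+01  4.6210e+00 -1.3700e-01  1.5000e-02]
```

View pics/c5.png

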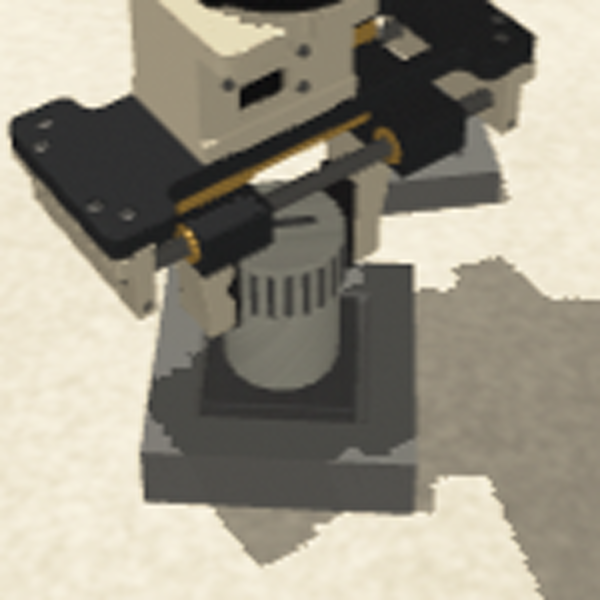

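The foot is square in the nest and fully down, and the cap turns alone. The drag only shows while it is moving, so I'll go on in 20° steps.

Call:
drive_tool:
  increments:
    - [[-1, 0, 0, 0, 0.011], [-1, 0, 0, 0, 0.022], [-1, 0, 0, 0, 0.033], [-1, 0, 0, 0, 0.044], [-1, 0, 0, 0, 0.055]]

```text
time_s: 12.1
tcp_pos: [0.4839, 0.1302, 0.0873]
eef_rot: [-179.8, -0.0, -51.9]
contact_force: [0.2, -0.7, 5.2]
gripper_width: 0.0536
gripper_force: 55.0
```

```bash
python3 m.py
```

```text
12.35 yaw -51.79 j6 0.6 z 0.0873 F [ 0.1 -0.6  5. ] Mz [0.354 0.177 0.122 0.12  0.189 0.092] 0.175 55.0006628036499
[ 0.044 -0.075  0.092] [ -0.095 -37.917  20.021   4.393  -0.218  -0.177]
```

Call:
drive_tool:
  increments:
    - [[-1, 0, 0, 0, 0.01], [-1, 0, 0, 0, 0.02], [-1, 0, 0, 0, 0.028]]

```text
time_s: 12.72
tcp_pos: [0.4836, 0.1295, 0.0873]
eef_rot: [-179.9, -0.1, -61.9]
contact_force: [0.1, -2.4, 6.6]
gripper_width: 0.0532
gripper_force: 55.0
```

```bash
python3 m.py
```

```text
12.975 yaw -61.85 j6 -9.5 z 0.0873 F [ 0.5 -2.3  7.2] Mz [0.555 0.335 0.277 0.352 0.341 0.301] 0.36 55.00085771083832
[-0.803 -0.065  0.301] [  0.87  -37.497  20.679   3.792   0.335  -0.336]
```

Call:
drive_tool:
  increments:
    - [[-1, 0, 0, 0, 0.012], [-1, 0, 0, 0, 0.024], [-1, 0, 0, 0, 0.036], [-1, 0, 0, 0, 0.036], [-1, 0, 0, 0, 0.036]]

```text
time_s: 13.6
tcp_pos: [0.4839, 0.1296, 0.0873]
eef_rot: [-179.8, -0.0, -74.7]
contact_force: [0.9, -3.6, 4.3]
gripper_width: 0.0534
gripper_force: 55.0
```

```bash
python3 m.py
```

```text
13.85 yaw -74.75 j6 -22.4 z 0.0873 F [ 2.  -2.4  5. ] Mz [0.599 0.513 0.574 0.568 0.567 0.613] 0.572 55.00079691410065
[-1.132 -0.716  0.613] [ 1.0870e+00 -3.7672e+01  2.0185e+01  3.0970e+00  6.0000e-03 -5.6900e-01]
```

Call:
drive_tool:
  increments:
    - [[-1, 0, 0, 0, 0.002], [-1, 0, 0, 0, 0.002], [-1, 0, 0, 0, 0.002], [-1, 0, 0, 0, 0.002], [-1, 0, 0, 0, 0.002]]

```text
time_s: 14.48
tcp_pos: [0.4839, 0.1296, 0.0873]
eef_rot: [-179.9, -0.0, -75.4]
contact_force: [1.0, -3.2, 6.3]
gripper_width: 0.0529
gripper_force: 55.0
```

Call:
drive_tool:
  increments:
    - [[1, 0, 0, 0, 0], [1, 0, 0, 0, 0], [1, 0, 0, 0, 0], [1, 0, 0, 0, 0], [1, 0, 0, 0, 0]]

```text
time_s: 15.1
tcp_pos: [0.4825, 0.1294, 0.0862]
eef_rot: [180.0, -0.0, -75.7]
contact_force: [0.2, 0.5, -0.4]
gripper_width: 0.0873
gripper_force: 0.0
```

Call:
drive_tool:
  increments:
    - [[1, 0, 0, 0, 0], [1, 0, 0, -0.2, 0], [1, 0, 0, -0.6, 0], [1, 0, 0, -0.9, 0], [1, 0, 0, -0.9, 0]]

```text
time_s: 15.72
tcp_pos: [0.4841, 0.1303, 0.1973]
eef_rot: [-179.7, 0.1, -75.7]
contact_force: [0.3, 0.2, -1.4]
gripper_width: 0.0875
gripper_force: 0.0
```

```bash
python3 m.py; python3 - <<'E'
from h import *
b=cv2.cvtColor(capture("side"),cv2.COLOR_RGB2BGR)[150:350,200:350]
cv2.imwrite("pics/c6.png",cv2.resize(b,None,fx=3,fy=3,interpolation=cv2.INTER_CUBIC))
E
```

```text
15.975 yaw -75.71 j6 -23.3 z 0.1931 F [ 0.3 -0.1  0.2] Mz [ 0.054  0.013  0.01   0.017 -0.051 -0.038] 0.001 0.0
[ 0.024  0.156 -0.038] [-2.0000e-03 -3.5967e+01  2.6974e+01  6.4260e+00  5.0000e-03  0.0000e+00]
```

View pics/c6.png

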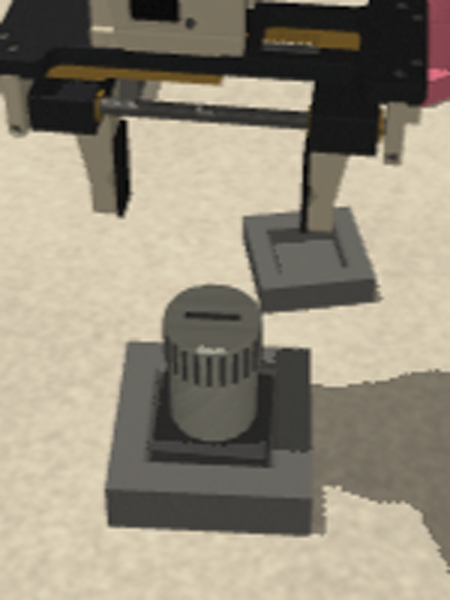

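The picture shows the canister upright in the nest with the cap closed, and the gripper clear above it. Handing in.

```bash
python3 -c "
from plant import job
print(job.close_job())"
```

```text
the job is handed in; nothing more can be done
None
```

The canister is seated upright in the large holder's nest, its cap was tightened to about 0.6 Nm and released, and the job is handed in; the hand-in gave back no verdict.

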